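# Pin a belt-grinder tensioner and hold its arm back past the click

### The arm

A 6-joint arm with a two-finger parallel gripper is mounted at the origin on a cart in front of the work surface, level with it; the furniture and walls round the work are solid. World frame = base frame: x ahead of the robot, y to its left, z up, the work surface at z = 0. Lengths are in m, angles in rad, forces in N, time in s.
With the tool pointing down it reaches from about 0.425 to 0.95 m from the base axis. Payload 3.5 kg.
Tool frame: the origin (TCP) lies at the very end of the fingers, on their centre line; the grasp point (between the pads) lies ctrl.tcp_to_grasp behind it (ctrl.tcp_to_grasp is the distance from the TCP to the grasp point, in m); z points along the fingers, y is the line along which they close (so a half turn about z gives the same grasp; the last joint's range is limited). The gripper opens to 85 mm and grips with 20 to 120 N. Pads are 22 mm wide; open, the fingers measure 114 mm over their backs; the gripper's body (76 mm by 85 mm) begins 54 mm behind the grasp point. The pads swing forward as they close: fully open they stand 13 mm farther back than shut.
Start: joints at [-1.382, 0.286, 1.577, -0, 1.279, -0.15], TCP at [0.224, -0.637, 0.231] pointing down, gripper open.
Joint ranges: [-2.77, 2.77], [-0.9, 2.22], [0.21, 2.48], [-1.53, 4.67], [0.24, 2.81], [-2.84, 2.84]. Speed limits (rad/s): [2.79, 2.79, 3.14, 3.14, 3.14, 3.14].

### API

Orientations are given as a unit quaternion [x, y, z, w].
In Python, from plant import ctrl gives the robot as it stands.
- The arm moves only by the shell command python3 -m inch 'ROWS' [FORCE]. ROWS is JSON, a list of rows, each an object with "slide": the shift along the tool's x, y, z in cm, a list of three; "turn": the turn about the tool's z in rad; "grip": the finger opening in cm, from 0 to 8.54. A call has 1 to 20 rows; each row is the pose to reach, as a shift and turn from the pose commanded when the call began, along the tool's axes at that moment; what a row does not reach only later rows make up. A row lasts 1/10 s, in which the tool goes at most 50 mm and 8.59 degrees, less where a joint would pass 70% of its speed; a pose out of reach is approached as far as the arm can. A call with a gripper value outside its range is refused whole. The fingers move at their own pace and stop on an object; FORCE is the grip in N (left out, the last holds). Time passes only in rows, so rows that repeat a pose let the fingers close. It gives the time, the measured TCP pose, the force, the opening and the grip force at its end, in the units of the state.
- ctrl.get_state(): the state, without advancing time (a new reading comes with each control period).
- ctrl.read_camera(name): name is "scene" or "top" or "wrist"; returns (picture, depth): 480x640x3 uint8, red, green, blue; 480x640 float32, m along the optical axis (not along the pixel's ray), 0 where there is no reading.
- ctrl.camera_info(name): a dict with "K" (3x3 intrinsics, pixels), "camera_from_world" (4x4, takes a point from world to camera coordinates); the wrist camera has in their place "T_tool_cam" (4x4, takes a point from camera to tool coordinates, whose origin is the TCP and whose axes are the flange's). Camera axes: x right, y down, z forward; pixel columns grow to the right and rows downward; lengths in m; the calibration is good to about 2 mm. A picture is of the moment at which its call begins: read the wrist's pose just before it. camera_info takes no time and is no camera call.
- ctrl.sign_off(): hands the job in; it is judged then, once.
The state is a dict: "time": time; "qpos": joint angles; "dq": joint speeds; "joint_efforts": joint torques, N m; "eef_pos": TCP position; "tcp_rot": TCP orientation; "contact_force": force on the tool from outside, world axes, zero at the start; "wrist_torque": the same for the moment, N m; "opening": opening from 0.0 (shut) to 1.0 (fully open); "finger_force": force on a finger pad.
Only numpy, scipy, OpenCV 4.12 (cv2) and the standard library are available. Lean on these libraries where they do the work, as an engineer would, in place of code of your own. Each camera call takes 0.05 s, during which the arm holds its last target. There are 200 camera calls.

### The job

Take the hinge pin with the red head out of the wooden rack, push it down through the fork and the lug of the belt tensioner until its head sits flat on the fork, and let go of it. Then take or push the tensioner arm by its black post and swing it back against its spring until the brass pawl clicks in behind its nose, and finish while still holding the arm there, a little farther back than the pawl, so that the pawl carries no load and the belt could be slipped on. Leave the black-headed spare pin, the sanding block, the green tin and the tape roll where they are.

Things in the scene. Friction and masses are not known exactly. Their poses are not given: they have to be found in the camera images.
- tensioner_base: belt tensioner, fixed to the bench: grey base plate 180 (x) x 260 (y) x 10 mm; origin at the centre of its underside, z up. Its dark steel fork stands at (0, -85 mm): ears 40 x 44 mm, the lower 10 to 22 mm high, the upper 47 to 57 mm, joined on the -y side; the arm's lug lies between them. Brass pawl slider and guide at (0, 60 to 112 mm), 50 mm high; rubber stops 34 mm high
- fork_hole (a point): centre of the mouth of the fork's hole, on the vertical hinge axis, level with the flat top of the upper ear (57 mm above the bench); axes as tensioner_base. Hole 14.5 mm wide with a 2 mm lead-in chamfer, running on through the arm's lug, which stays aligned as the arm swings, down to 10 mm above the bench
- idler_top (a point): top of the fixed idler pulley on its blue block beside the fork, 47 mm above the bench, 37 mm in diameter: an obstacle only
- tensioner_arm (a joint): angle of the red sprung arm about the hinge axis, rad: 0 at rest, growing clockwise seen from above, 0.75 at the far stop (harmless). At angle q it points along the base's +y axis turned (0.40 - q) counter-clockwise. The pawl clicks in behind the nose at about 0.45; let go later, the arm falls back onto it at about 0.44, loading it. Hold it at about 0.6, clear of the pawl
- push_post (a point): on the axis of the arm's black upright post, 72 mm above the bench; post 18 mm in diameter, 40 to 90 mm high, 115 mm from the hinge axis, turning with the arm. The arm is 36 mm high there; its own pulley, 37 mm in diameter, 57 mm high, is 62 mm from the hinge. A push here takes about 4 N at rest, up to 15 N riding over the pawl (0.3 to 0.45), 9 N at 0.6
- pawl (a joint): travel of the brass pawl slider, m: 0 sprung fully in toward the hinge, up to about 0.008 as the arm's nose pushes it outward; it snaps back to 0 with the click
- hinge_pin_centre (a point): middle of the hinge pin on its axis, z toward the head: steel shank 12 mm in diameter, 44 mm long, bevelled tip; round red head 22 mm in diameter, 26 mm high; about 60 g. The point lies 9 mm below the underside of the head, 35 mm from either end. It starts upright in the rack, head resting on the rack's top; seated in the fork, the point is 9 mm below fork_hole
- spare_pin_centre (a point): middle of the spare pin, which stays in the rack: brass shank 12 mm in diameter and 24 mm long, round black head 22 mm in diameter and 26 mm high; the point lies 1 mm above the underside of the head
- pin_rack: fixed pale wooden block 120 (x) x 50 (y) x 50 mm high with two 14.5 mm holes, 64 mm apart along its x axis, either of which may hold the hinge pin; origin at the centre of its underside
- sanding_block: cork sanding block 64 x 105 x 31 mm lying on the bench, to be left alone; origin at the centre of its underside
- tip_tin: green tin box 67 x 98 x 24 mm on the bench, to be left alone; origin at the centre of its underside
- masking_tape: roll of cream masking tape 104 mm in diameter, 25 mm high, lying flat, to be left alone; origin at the centre of its underside

How it is judged:
On the way, in this order (a step that is already met when the one before it is completed fails the run):
1. the hinge pin is seated in the fork and let go (horizontal distance between hinge_pin_centre and fork_hole below 0.003 m and z of hinge_pin_centre in the frame of fork_hole below -0.0065 m and angle between hinge_pin_centre's own z axis and vertical below 0.12 rad and contact force between the fingers and hinge_pin below 0.1 N), for 0.2 s.
2. the arm is past the pawl and the pawl has clicked in behind its nose (value of joint tensioner_arm above 0.47 rad and value of joint pawl below 0.002 m), for 0.1 s.
At the end, for the whole second after the job is handed in: the program finishes holding: the robot still presses on the arm with more than 2 N and keeps it still at 0.47 rad or more, with the pawl in (under 2 mm out) and carrying nothing (under 0.5 N); the hinge pin is upright in the fork, within 3 mm of its axis, its head within 2.5 mm of the fork's top (all of step 2 and horizontal distance between hinge_pin_centre and fork_hole below 0.003 m and z of hinge_pin_centre in the frame of fork_hole below -0.0065 m and angle between hinge_pin_centre's own z axis and vertical below 0.12 rad and velocity of joint tensioner_arm between -0.1 and 0.1 rad/s and contact force between tensioner_arm and pawl below 0.5 N and contact force between any of the fingers, the arm and tensioner_arm above 2 N); the arm keeps its last pose, push and grip.
It fails at once if the arm is swung (over 0.2 rad) while the hinge pin is not in the fork (value of joint tensioner_arm above 0.2 rad and (horizontal distance between hinge_pin_centre and fork_hole above 0.006 m or z of hinge_pin_centre in the frame of fork_hole above 0.002 m)).
It fails at once if the spare pin is disturbed (moved over 15 mm) (distance of spare_pin_centre from where it was at the start of the episode above 0.015 m).
It fails at once if a bystander is pushed away (over 25 mm) (distance of any of sanding_block, tip_tin, masking_tape from where it was at the start of the episode above 0.025 m).
It also fails if it takes over 51 s, if anything falls off the work surface, if the arm or the gripper's body presses on something with over 40 N, if the wrist force passes 120 N, or if a joint passes its speed limit or range.

## Working session

There is one attempt and no reset: what is moved stays moved. The work goes in short steps, Python scripts to look and compute and a shell command to move; the robot and the scene stay as the last step left them, time stands still between calls to the robot, and variables do not carry over. Pictures are saved under pics/ and viewed, at most 10 in all, crops included, and the job is handed in when it is done.

```bash
mkdir -p pics; ls
cat > h.py <<'E'
import numpy as np, cv2
from plant import ctrl
from scipy.spatial.transform import Rotation as R
def cam(name):
    s=ctrl.get_state(); im,d=ctrl.read_camera(name); i=ctrl.camera_info(name); K=np.array(i["K"])
    if name=="wrist":
        T=np.eye(4);T[:3,:3]=R.from_quat(s["tcp_rot"]).as_matrix();T[:3,3]=s["eef_pos"]
        W=T@np.array(i["T_tool_cam"])
    else: W=np.linalg.inv(np.array(i["camera_from_world"]))
    return im,d,K,W
def ray(u,v,z,K,W):
    r=W[:3,:3]@np.linalg.inv(K)@[u,v,1]; o=W[:3,3]; return o+r*(z-o[2])/r[2]
def cloud(d,K,W):
    v,u=np.mgrid[:480,:640]; P=np.stack([(u-K[0,2])/K[0,0]*d,(v-K[1,2])/K[1,1]*d,d],-1)
    return P@W[:3,:3].T+W[:3,3]
def save(n,im): cv2.imwrite(f"pics/{n}.png",im[...,::-1])
E
python3 - <<'E'
from h import *
for n in("top","scene"):
    im,d,K,W=cam(n); save(n,im); np.savez(n+".npz",im=im,d=d,K=K,W=W); print(n,W.round(3).tolist())
s=ctrl.get_state(); print(s,ctrl.tcp_to_grasp)
E
```

```text
pics
top [[0.107, -0.974, 0.201, 0.348], [-0.994, -0.105, 0.022, 0.122], [-0.001, -0.203, -0.979, 1.211], [0.0, 0.0, 0.0, 1.0]]
scene [[-0.498, -0.55, 0.671, -0.054], [-0.867, 0.312, -0.388, 0.496], [0.004, -0.775, -0.632, 0.692], [0.0, 0.0, 0.0, 1.0]]
{'time': 0.1, 'qpos': array([-1.38202735e+00,  2.87145605e-01,  1.57803679e+00,  1.78362855e-05,
        1.27860733e+00, -1.49981824e-01]), 'dq': array([ 0.00094294, -0.00312234, -0.00482934, -0.00046536, -0.00098749,
        0.00036328]), 'joint_efforts': array([ 6.17244114e-04, -4.07296014e+01, -2.93700635e+01, -1.56891615e-04,
        3.39473343e-03,  1.74547966e-05]), 'eef_pos': array([ 0.22423881, -0.63603115,  0.23003646]), 'tcp_rot': array([ 9.85690085e-01,  1.68564079e-01, -1.27674332e-05, -1.09849213e-03]), 'contact_force': array([0.26979903, 0.02253547, 0.36657968]), 'wrist_torque': array([-0.02112407,  0.0206159 ,  0.0541505 ]), 'finger_force': 0.0, 'opening': 1.003322183200052} 0.0187
```

View pics/top.png

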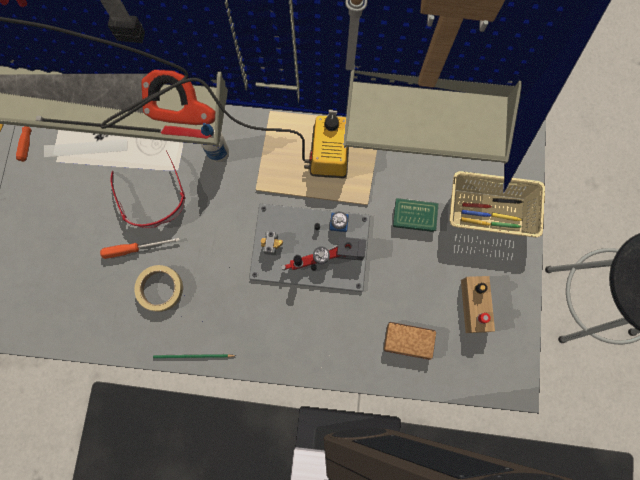

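View pics/scene.png

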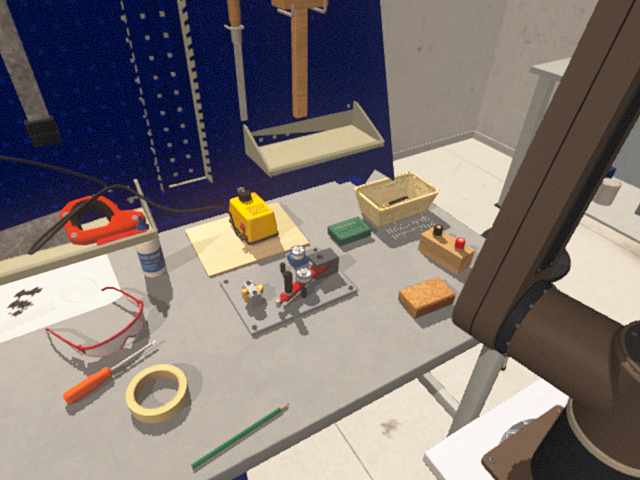

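The top view shows the red pin head at about (485,319), the black spare at (481,288), the fork at (348,247) and the pawl at (270,242). Base +y points image-left, which is world +y.

Run:
```python
from h import *
f=np.load("top.npz"); im,d,K,W=f["im"],f["d"],f["K"],f["W"]
hsv=cv2.cvtColor(im,cv2.COLOR_RGB2HSV); P=cloud(d,K,W)
m=((hsv[...,0]<8)|(hsv[...,0]>172))&(hsv[...,1]>150)&(hsv[...,2]>90)
r=m.copy(); r[:,:465]=0; r[:305]=0;r[335:]=0;r[:,505:]=0
v,u=np.nonzero(r); print("red",len(u),u.mean(),v.mean(),ray(u.mean(),v.mean(),.068,K,W),P[int(v.mean()),int(u.mean())])
b=(im.max(2)<60); b[:,:470]=0;b[:278]=0;b[298:]=0;b[:,492:]=0
v,u=np.nonzero(b); print("blk",len(u),u.mean(),v.mean(),ray(u.mean(),v.mean(),.068,K,W))
for n,c in dict(bolts=[(264,209),(367,216),(256,282),(359,288)]).items():
    for q in c: print(n,ray(*q,.012,K,W).round(4))
# fork top by depth
roi=np.zeros((480,640),bool); roi[200:300,330:375]=1
k=roi&(abs(P[...,2]-.057)<.005); print("fork top",k.sum(),P[k].mean(0),cv2.minAreaRect(P[k][:,:2].astype(np.float32)*1000))
big=cv2.resize(im[190:310,240:380],None,fx=4.0,fy=4.0,interpolation=cv2.INTER_CUBIC); save("topcrop",big)
```

```text
red 67 484.17910447761193 317.6268656716418 [ 0.46507944 -0.2130597   0.068     ] [ 0.46561803 -0.210521    0.07516823]
blk 57 479.859649122807 288.35087719298247 [ 0.52647078 -0.20103411  0.068     ]
bolts [0.6667 0.2893 0.012 ]
bolts [0.6755 0.0503 0.012 ]
bolts [0.4957 0.2853 0.012 ]
bolts [0.507  0.0533 0.012 ]
fork top 414 [0.59071354 0.08061848 0.05579268] ((590.9850463867188, 80.97115325927734), (59.7701416015625, 40.847957611083984), 88.8047103881836)
```

View pics/topcrop.png

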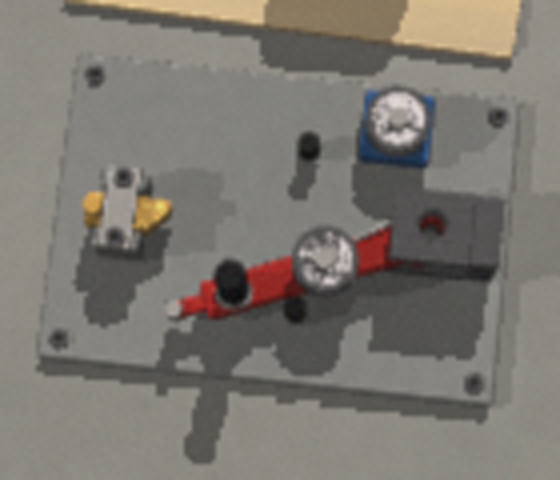

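The crop shows the fork hole at full-image (348,245.5), with the arm pointing toward −x at rest. I'm moving above the pin.

```bash
cat >> h.py <<'E'
def delta(p,yaw=None):
    "tool-axis slide (cm) and turn to reach world TCP p with tool-x yaw"
    s=ctrl.get_state(); M=R.from_quat(s["tcp_rot"]).as_matrix(); y0=np.arctan2(M[1,0],M[0,0])
    print("slide cm",(M.T@(np.array(p)-s["eef_pos"])*100).round(2),"turn",None if yaw is None else round(y0-yaw,3),"yaw",round(y0,3),"t",s["time"])
E
python3 -m inch '[{"slide":[36.8,-32,3],"turn":0.145,"grip":6},{"slide":[36.8,-32,3],"turn":0.145,"grip":6},{"slide":[36.8,-32,3],"turn":0.145,"grip":6},{"slide":[36.8,-32,3],"turn":0.145,"grip":6},{"slide":[36.8,-32,3],"turn":0.145,"grip":6},{"slide":[36.8,-32,3],"turn":0.145,"grip":6},{"slide":[36.8,-32,3],"turn":0.145,"grip":6},{"slide":[36.8,-32,3],"turn":0.145,"grip":6},{"slide":[36.8,-32,3],"turn":0.145,"grip":6},{"slide":[36.8,-32,3],"turn":0.145,"grip":6},{"slide":[36.8,-32,3],"turn":0.145,"grip":6},{"slide":[36.8,-32,3],"turn":0.145,"grip":6},{"slide":[36.8,-32,3],"turn":0.145,"grip":6},{"slide":[36.8,-32,3],"turn":0.145,"grip":6}]' 40
python3 - <<'E'
from h import *
f=np.load("top.npz"); K,W=f["K"],f["W"]
for q in [(94,75),(498,117),(58,338),(474,383)]: print(ray(240+q[0]/4,190+q[1]/4,.012,K,W).round(4))
print("hole",ray(348,245.5,.057,K,W))
im,d,K,W=cam("wrist"); save("w1",im); np.savez("w1.npz",im=im,d=d,K=K,W=W)
print(np.array(ctrl.camera_info("wrist")["T_tool_cam"]).round(3).tolist()); delta([.465,-.212,.15],.193)
E
```

```text
time: 1.5
eef_pos: [0.4646, -0.2136, 0.2013]
tcp_rot: [0.995, 0.096, -0.0, 0.0]
contact_force: [0.2, 0.8, 1.3]
opening: 0.7
finger_force: 0.0
[0.6672 0.2905 0.012 ]
[0.6672 0.0554 0.012 ]
[0.5123 0.291  0.012 ]
[0.5119 0.0549 0.012 ]
hole [0.59197742 0.0886064  0.057     ]
[[-0.0, -0.948, -0.317, 0.081], [1.0, -0.0, -0.0, 0.0], [0.0, -0.317, 0.948, -0.142], [0.0, 0.0, 0.0, 1.0]]
slide cm [ 0.07 -0.15  5.14] turn -0.001 yaw 0.192 t 1.55
```

View pics/w1.png

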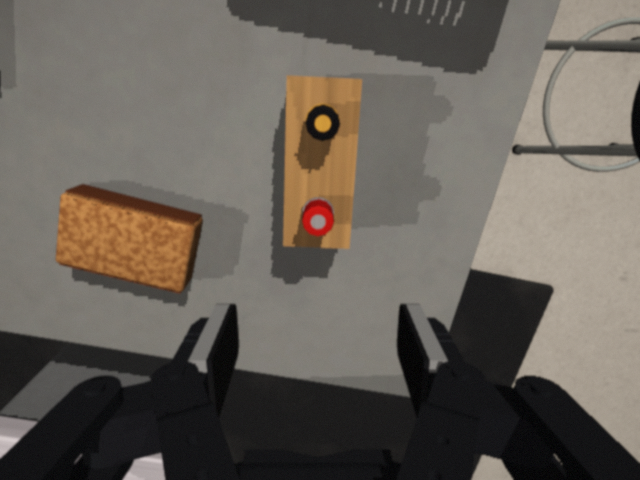

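The wrist view shows the red head's top disc at about (318,221), the black spare at (323,123), and the rack nearly aligned with the tool.

Run:
```python
from h import *
f=np.load("w1.npz"); im,d,K,W=[f[k] for k in("im","d","K","W")]
for q in [(318,221),(323,123)]: print(ray(*q,.076,K,W),cloud(d,K,W)[q[1],q[0]])
p=ray(318,221,.076,K,W); delta([p[0],p[1],.052],.193)
```

```text
[ 0.4662017  -0.21385634  0.076     ] [ 0.46595787 -0.21390491  0.07516617]
[ 0.52902666 -0.20480493  0.076     ] [ 0.52904182 -0.20479846  0.07626617]
slide cm [ 0.15  0.05 14.94] turn -0.001 yaw 0.192 t 1.55
```

```bash
python3 -m inch '[{"slide":[0.15,0.05,4],"turn":0,"grip":6},{"slide":[0.15,0.05,8],"turn":0,"grip":6},{"slide":[0.15,0.05,11],"turn":0,"grip":5},{"slide":[0.15,0.05,13],"turn":0,"grip":5},{"slide":[0.15,0.05,14.6],"turn":0,"grip":4},{"slide":[0.15,0.05,14.6],"turn":0,"grip":3},{"slide":[0.15,0.05,14.6],"turn":0,"grip":1.5},{"slide":[0.15,0.05,14.6],"turn":0,"grip":1.5},{"slide":[0.15,0.05,14.6],"turn":0,"grip":1.5},{"slide":[0.15,0.05,14.6],"turn":0,"grip":1.5},{"slide":[0.15,0.05,14.6],"turn":0,"grip":1.5},{"slide":[0.15,0.05,14.6],"turn":0,"grip":1.5}]' 40
```

```text
time: 2.75
eef_pos: [0.4669, -0.2127, 0.0557]
tcp_rot: [0.995, 0.097, 0.0, 0.0]
contact_force: [0.1, -0.1, -0.8]
opening: 0.238
finger_force: 39.1
```

```bash
python3 -m inch '[{"slide":[0,0,-2],"turn":0,"grip":1.5},{"slide":[0,0,-5],"turn":0,"grip":1.5},{"slide":[0,0,-9.5],"turn":0,"grip":1.5},{"slide":[0,0,-9.5],"turn":0,"grip":1.5},{"slide":[2,-5,-9.5],"turn":0,"grip":1.5},{"slide":[4,-9.5,-9.5],"turn":0,"grip":1.5},{"slide":[6,-14,-9.5],"turn":0,"grip":1.5},{"slide":[7.5,-18.5,-9.5],"turn":0,"grip":1.5},{"slide":[9,-23,-9.5],"turn":0,"grip":1.5},{"slide":[10,-27,-9.5],"turn":0,"grip":1.5},{"slide":[10.2,-28.7,-9.5],"turn":0,"grip":1.5},{"slide":[10.2,-28.7,-9.5],"turn":0,"grip":1.5},{"slide":[10.2,-28.7,-9.5],"turn":0,"grip":1.5}]'
python3 - <<'E'
from h import *
im,d,K,W=cam("wrist"); save("w2",im); np.savez("w2.npz",im=im,d=d,K=K,W=W); delta([.592,.0886,.15])
E
```

```text
time: 4.05
eef_pos: [0.5112, 0.0887, 0.1499]
tcp_rot: [0.995, 0.097, -0.0, 0.0]
contact_force: [0.5, 0.3, -0.5]
opening: 0.238
finger_force: 40.0
slide cm [ 7.92  1.5  -0.  ] turn None yaw 0.194 t 4.1
```

View pics/w2.png

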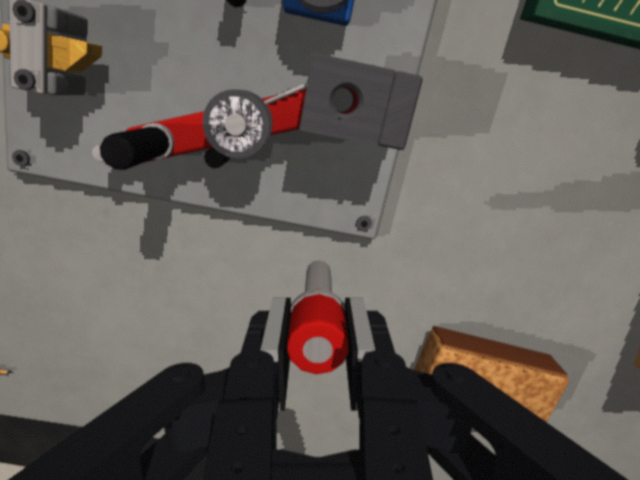

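The view shows the hole mouth at about (345,97), the pin's head disc at (318,349) and its tip near (318,268). The post is at (122,148).

Run:
```python
from h import *
f=np.load("w2.npz"); im,d,K,W=[f[k] for k in("im","d","K","W")]; P=cloud(d,K,W)
big=np.hstack([cv2.resize(im[60:140,295:425],None,fx=3,fy=3,interpolation=cv2.INTER_NEAREST),cv2.resize(im[250:380,270:370],None,fx=3,fy=3)[:240]*1 if 0 else cv2.resize(im[250:330,265:375],None,fx=3,fy=3,interpolation=cv2.INTER_NEAREST)])
save("w2c",big)
print("head",ray(318,349,.170,K,W),P[349,318]); print("tip",ray(318,268,.1002,K,W),P[268,318])
print("hole",ray(345,97,.057,K,W),"ear",P[120,320],P[75,380])
```

```text
head [0.51094845 0.08822333 0.17      ] [0.51115506 0.08826467 0.17031392]
tip [0.51095291 0.08810787 0.1002    ] [0.51670049 0.08926642 0.11395535]
hole [0.59288473 0.08950932 0.057     ] ear [0.57860246 0.10028717 0.05595379] [0.60724576 0.07367878 0.05614552]
```

View pics/w2c.png

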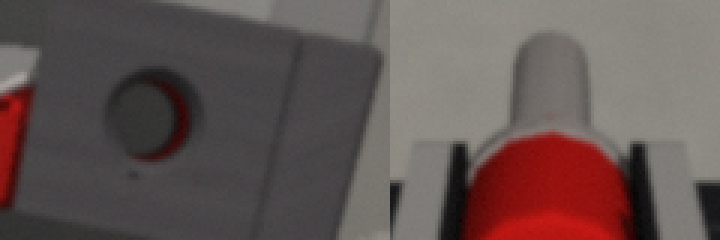

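```bash
python3 -m inch '[{"slide":[4,0.75,0],"turn":0,"grip":1.5},{"slide":[7.95,1.5,0],"turn":0,"grip":1.5},{"slide":[7.95,1.5,2],"turn":0,"grip":1.5},{"slide":[7.95,1.5,3.5],"turn":0,"grip":1.5},{"slide":[7.95,1.5,3.5],"turn":0,"grip":1.5},{"slide":[7.95,1.5,3.5],"turn":0,"grip":1.5},{"slide":[7.95,1.5,4.2],"turn":0,"grip":1.5},{"slide":[7.95,1.5,4.7],"turn":0,"grip":1.5},{"slide":[7.95,1.5,5.2],"turn":0,"grip":1.5},{"slide":[7.95,1.5,5.2],"turn":0,"grip":1.5}]'
```

```text
time: 5.1
eef_pos: [0.5917, 0.0893, 0.0975]
tcp_rot: [0.995, 0.097, -0.001, -0.0]
contact_force: [-0.3, -0.6, -0.8]
opening: 0.234
finger_force: 40.0
```

```bash
python3 -m inch '[{"slide":[0,0,0.7],"turn":0,"grip":1.5},{"slide":[0,0,1.4],"turn":0,"grip":1.5},{"slide":[0,0,2.1],"turn":0,"grip":1.5},{"slide":[0,0,2.7],"turn":0,"grip":1.5},{"slide":[0,0,3.1],"turn":0,"grip":1.5},{"slide":[0,0,3.4],"turn":0,"grip":1.5},{"slide":[0,0,3.5],"turn":0,"grip":1.5},{"slide":[0,0,3.5],"turn":0,"grip":1.5}]'
```

```text
time: 5.9
eef_pos: [0.5924, 0.0892, 0.0633]
tcp_rot: [0.995, 0.097, 0.0, 0.0]
contact_force: [-0.7, -0.3, -0.7]
opening: 0.237
finger_force: 40.0
```

```bash
python3 -m inch '[{"slide":[0,0,0],"turn":0,"grip":3},{"slide":[0,0,0],"turn":0,"grip":4.5},{"slide":[0,0,0],"turn":0,"grip":4.5},{"slide":[0,0,0],"turn":0,"grip":4.5},{"slide":[0,0,-2],"turn":0,"grip":4.5},{"slide":[0,0,-5],"turn":0,"grip":4.5},{"slide":[-3,0,-9],"turn":0,"grip":4.5},{"slide":[-7,0,-11],"turn":0,"grip":4.5},{"slide":[-9,-2,-11],"turn":0,"grip":4.5},{"slide":[-9,-2,-11],"turn":0,"grip":4.5},{"slide":[-9,-2,-11],"turn":0,"grip":4.5}]'
python3 - <<'E'
from h import *
im,d,K,W=cam("wrist"); save("w3",im); np.savez("w3.npz",im=im,d=d,K=K,W=W); print(ctrl.get_state()["qpos"].round(2))
E
```

```text
time: 7.0
eef_pos: [0.5002, 0.0915, 0.1736]
tcp_rot: [0.995, 0.097, 0.001, 0.0]
contact_force: [0.0, 0.4, -0.1]
opening: 0.526
finger_force: 0.0
[-0.02 -0.03  2.03 -0.    1.13  1.36]
```

View pics/w3.png

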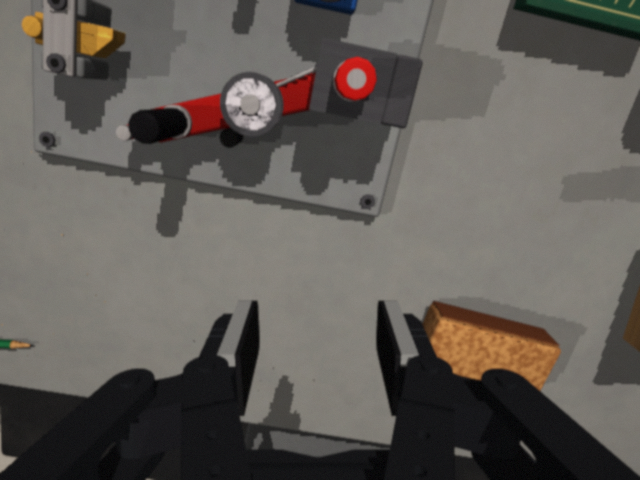

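The pin head sits on the fork at (357,78) and the post top is at (145,124). Next I check the seating height and locate the post.

Run:
```python
from h import *
f=np.load("w3.npz"); im,d,K,W=[f[k] for k in("im","d","K","W")]; P=cloud(d,K,W)
print("head",ray(357,78,.083,K,W),P[76:81,355:360].reshape(-1,3).mean(0))
p=ray(146,125,.09,K,W); print("post",p,P[125,146]); delta([p[0],p[1],.13],1.97)
h=np.array([.592,.0888]); v=p[:2]-h; print(np.hypot(*v),np.arctan2(-v[0],v[1]))
# arc in tool axes when yaw=1.97 ; q steps
M=np.array([[np.cos(1.97),np.sin(1.97)],[np.sin(1.97),-np.cos(1.97)]])
pos=lambda q:.115*np.array([-np.sin(.4-q),np.cos(.4-q)])
for q in np.arange(0,.66,.05): print(round(q,2),((M@(pos(q)-pos(0)))*100).round(2))
```

```text
head [0.59240818 0.08836826 0.083     ] [0.59245131 0.08830473 0.08220857]
post [0.54817771 0.19233433 0.09      ] [0.54794348 0.19297043 0.08832065]
slide cm [ 6.61 -8.99  4.34] turn -1.776 yaw 0.194 t 7.05
0.11242664834023186 0.40039875693300875
0.0 [0. 0.]
0.05 [-0.01  0.57]
0.1 [-0.06  1.15]
0.15 [-0.13  1.72]
0.2 [-0.23  2.28]
0.25 [-0.36  2.85]
0.3 [-0.51  3.4 ]
0.35 [-0.69  3.94]
0.4 [-0.9   4.48]
0.45 [-1.14  5.  ]
0.5 [-1.4   5.51]
0.55 [-1.69  6.01]
0.6 [-2.    6.49]
0.65 [-2.34  6.96]
```

```bash
python3 -m inch '[{"slide":[2,-3,0],"turn":-0.15,"grip":5},{"slide":[4,-6,0],"turn":-0.3,"grip":5},{"slide":[6.6,-9.1,0],"turn":-0.45,"grip":5},{"slide":[6.6,-9.1,0],"turn":-0.6,"grip":5},{"slide":[6.6,-9.1,0],"turn":-0.75,"grip":5},{"slide":[6.6,-9.1,0],"turn":-0.9,"grip":5},{"slide":[6.6,-9.1,0],"turn":-1.05,"grip":5},{"slide":[6.6,-9.1,0],"turn":-1.2,"grip":5},{"slide":[6.6,-9.1,0],"turn":-1.35,"grip":5},{"slide":[6.6,-9.1,0],"turn":-1.5,"grip":5},{"slide":[6.6,-9.1,0],"turn":-1.65,"grip":5},{"slide":[6.6,-9.1,0],"turn":-1.776,"grip":5},{"slide":[6.6,-9.1,2],"turn":-1.776,"grip":5},{"slide":[6.6,-9.1,4.3],"turn":-1.776,"grip":5},{"slide":[6.6,-9.1,4.3],"turn":-1.776,"grip":5},{"slide":[6.6,-9.1,4.3],"turn":-1.776,"grip":5}]'
python3 - <<'E'
from h import *
delta([.5478,.194,.063],1.97); im,d,K,W=cam("wrist"); save("w4",im)
E
```

```text
time: 8.65
eef_pos: [0.5477, 0.1932, 0.1295]
tcp_rot: [0.553, 0.833, -0.001, -0.001]
contact_force: [0.1, -0.0, 0.8]
opening: 0.584
finger_force: 0.0
slide cm [0.06 0.05 6.65] turn -0.001 yaw 1.969 t 8.65
```

View pics/w4.png

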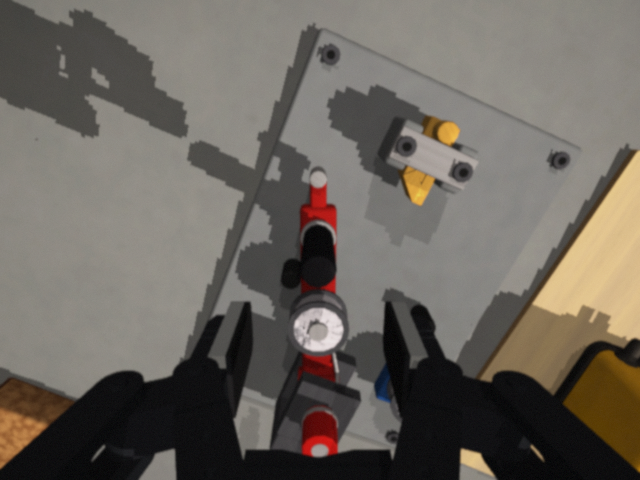

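The post top is centred between the fingers at (318,270), so I descend and grip.

```bash
python3 -m inch '[{"slide":[0.05,0.05,3],"turn":0,"grip":5},{"slide":[0.05,0.05,5],"turn":0,"grip":5},{"slide":[0.05,0.05,6.6],"turn":0,"grip":4},{"slide":[0.05,0.05,6.6],"turn":0,"grip":3},{"slide":[0.05,0.05,6.6],"turn":0,"grip":2},{"slide":[0.05,0.05,6.6],"turn":0,"grip":1},{"slide":[0.05,0.05,6.6],"turn":0,"grip":1},{"slide":[0.05,0.05,6.6],"turn":0,"grip":1},{"slide":[0.05,0.05,6.6],"turn":0,"grip":1},{"slide":[0.05,0.05,6.6],"turn":0,"grip":1}]' 50
```

```text
time: 9.7
eef_pos: [0.5482, 0.1942, 0.0654]
tcp_rot: [0.553, 0.833, 0.0, 0.0]
contact_force: [-3.4, -1.5, 5.8]
opening: 0.188
finger_force: 49.3
```

```bash
python3 -m inch '[{"slide":[-0.01,0.57,0],"turn":0.05,"grip":1},{"slide":[-0.06,1.15,0],"turn":0.1,"grip":1},{"slide":[-0.13,1.72,0],"turn":0.15,"grip":1},{"slide":[-0.23,2.28,0],"turn":0.2,"grip":1},{"slide":[-0.36,2.85,0],"turn":0.25,"grip":1},{"slide":[-0.51,3.4,0],"turn":0.3,"grip":1},{"slide":[-0.69,3.94,0],"turn":0.35,"grip":1},{"slide":[-0.9,4.48,0],"turn":0.4,"grip":1},{"slide":[-1.14,5,0],"turn":0.45,"grip":1},{"slide":[-1.4,5.51,0],"turn":0.5,"grip":1},{"slide":[-1.69,6.01,0],"turn":0.55,"grip":1},{"slide":[-2,6.49,0],"turn":0.6,"grip":1},{"slide":[-2,6.49,0],"turn":0.6,"grip":1},{"slide":[-2,6.49,0],"turn":0.6,"grip":1},{"slide":[-2,6.49,0],"turn":0.6,"grip":1}]'
python3 - <<'E'
from h import *
s=ctrl.get_state(); v=s["eef_pos"][:2]-[.592,.0886]; print("q",.4-np.arctan2(-v[0],v[1]),np.hypot(*v),s["contact_force"],abs(s["dq"]).max())
im,d,K,W=cam("wrist"); save("w5",im); im,d,K,W=cam("top"); save("t5",cv2.resize(im[190:310,240:380],None,fx=4,fy=4))
E
```

```text
time: 11.2
eef_pos: [0.6138, 0.2008, 0.0652]
tcp_rot: [0.774, 0.633, -0.002, -0.001]
contact_force: [-8.5, -2.2, 8.4]
opening: 0.189
finger_force: 50.2
q 0.5917313859861302 0.11429641817642695 [-8.45158006 -2.19672517  8.37143435] 0.0017036034075805528
```

View pics/w5.png

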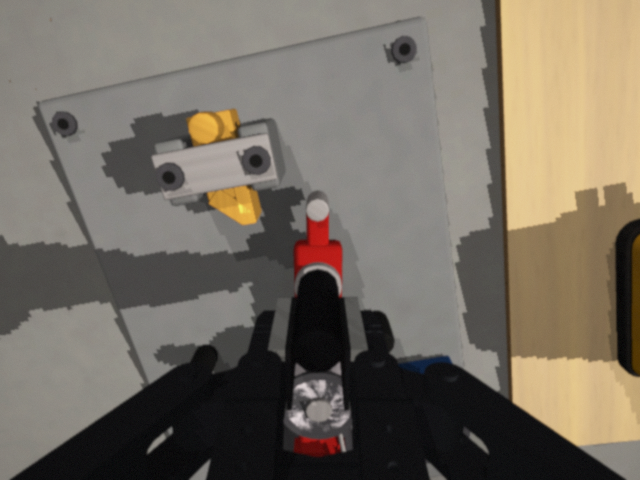

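The nose at (318,208) is clear of the pawl, whose tip is at (245,215) and fully in. The arm is still, with about 9 N on the post, so I'm handing in.

```bash
python3 -c "
from plant import ctrl
print(ctrl.sign_off())"
```

```text
the job is handed in; nothing more can be done
None
```

I handed the job in at 11.3 s, with no verdict shown: the hinge pin is seated in the fork and released (last checked just before the swing), and the gripper is holding the arm still at about 0.59 rad, clear of the clicked-in pawl, against about 9 N.

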